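# Seat a camera foot and swing the clamp over it

## Robot

A 7-joint arm with a two-finger parallel gripper is mounted at the origin on a cart in front of the work surface, level with it; the furniture and walls round the work are solid. World frame = base frame: x ahead of the robot, y to its left, z up, the work surface at z = 0. Lengths are in mm, angles in degrees, forces in N, time in s.
With the tool pointing down it reaches from about 400 to 875 mm from the base axis. Payload 6.5 kg.
Tool frame: the origin (TCP) lies at the very end of the fingers, on their centre line; the grasp point (between the pads) lies 19 mm behind it; x points along the fingers, y is the direction in which the jaws open and shut, and the axes are right-handed (so a half turn about x gives the same grasp; the last joint's range is limited). The gripper opens to 88 mm and grips with 3 to 60 N. Pads are 18 mm wide; open, the fingers measure 123 mm over their backs; the gripper's body (75 mm by 187 mm) begins 45 mm behind the grasp point.
Start: joints at [61.467, 30.733, -0.252, 88.115, 0.149, 61.152, -4.079], TCP at [272.024, -590.333, 238.716] pointing down, gripper open.
Joint ranges: [-154.64, 154.64], [-21.42, 123.67], [-72.66, 72.17], [13.99, 137.28], [-74.86, 254.86], [10.95, 109.41], [-158.01, 158.01]. Speed limits (degrees/s): [136.94, 136.94, 180, 180, 180, 180, 180].

## Interface

Orientations are given as [roll, pitch, yaw] about the fixed x, y, z axes, in that order (R = Rz(yaw) Ry(pitch) Rx(roll)).
In Python, from rig import bot gives the robot as it stands.
- The arm moves only by the shell command python3 -m creep 'ROWS' [FORCE]. ROWS is JSON, a list of rows, each an object of numbers: "x", "y", "z": the shift along the tool's x, y, z in mm; "rx", "ry", "rz": the turn, a rotation vector about the tool's x, y, z in rad; "gripper": the closure, from 0 (fully open) to 1 (shut). A call has 1 to 20 rows; each row is the pose to reach, as a shift and turn from the pose commanded when the call began, along the tool's axes at that moment; what a row does not reach only later rows make up. A row lasts 1/12 s, in which the tool goes at most 41.7 mm and 7.16 degrees, less where a joint would pass 70% of its speed; a pose out of reach is approached as far as the arm can. A call with a gripper value outside its range is refused whole. The fingers move at their own pace and stop on an object; FORCE is the grip in N (left out, the last holds). Time passes only in rows, so rows that repeat a pose let the fingers close. It gives the time, the measured TCP pose, the force and the opening at its end, in the units of the state.
- bot.read_state(): the state, without advancing time (a new reading comes with each control period).
- bot.read_camera(name): name is "side" or "top" or "wrist"; returns (picture, depth): 400x640x3 uint8, red, green, blue; 400x640 float32, mm along the optical axis (not along the pixel's ray), 0 where there is no reading.
- bot.camera_params(name): a dict with "K" (3x3 intrinsics, pixels), "rvec" (rotation vector, rad) and "tvec" (3), from world to camera coordinates, as OpenCV has them. Camera axes: x right, y down, z forward; pixel columns grow to the right and rows downward; lengths in mm; the calibration is good to about 2 mm. The wrist camera is an equidistant fisheye: a pixel r from the principal point sees the ray r / f radians off the axis. A picture is of the moment at which its call begins: read the wrist's pose just before it. camera_params takes no time and is no camera call; for the wrist camera it gives the pose at the moment of the call.
- bot.close_job(): hands the job in, once; it reports no verdict.
The state is a dict: "time": time; "joint_pos": joint angles; "dq": joint speeds; "tau": joint torques, N m; "ee_pos": TCP position; "orientation": TCP orientation; "wrist_force": force on the tool from outside, world axes, zero at the start; "wrist_torque": the same for the moment, N m; "gripper_width": opening from 0.0 (shut) to 1.0 (fully open).
Only numpy, scipy, OpenCV 4.12 (cv2) and the standard library are available. Lean on these libraries where they do the work, as an engineer would, in place of code of your own. Each camera call takes 0.05 s, during which the arm holds its last target.

## Task

One of the two fixtures on the bench holds a round cast camera foot that still stands a little proud on its two dowels. Press the foot down until you feel that it sits fully home, and only then swing that fixture's clamp arm over the foot until it is fully closed. Leave the clamp arm of the empty fixture open.

Things in the scene. Friction and masses are not known exactly. Their poses are not given: they have to be found in the camera images.
- foot (a joint): height (m) by which the foot still stands proud of its seat: 0 is fully home on a firm metal stop, at the start 0.005 to 0.010. Dowel friction holds it where it is left; it gives way above about 5 N, slides straight down, then stops dead. Press its top with 10 to 20 N. It cannot be lifted off the dowels.
- foot_top (a point): centre of the flat top of the white cast foot, where to press: flange 58 mm across, central boss 30 mm across, 24 mm tall in all. The top is 40 mm above the bench when fully home. It stands on one of two alike dark steel fixtures (base plate 90x128x12 mm); the other fixture is empty. Another such foot lies loose on the bench and is not needed.
- clamp (a joint): angle (rad) of the clamp arm of the foot's fixture: 0 is closed, over the middle of the foot and at its stop; grows counter-clockwise seen from above (1.3 to 1.7 at the start). It swings level, stays where left and needs about 1 N at the knob. It passes 2 mm above a foot that is home; a proud foot blocks it.
- clamp_knob (a point): centre of the black upright knob at the free end of that arm: round, 15 mm across, from 53 to 88 mm above the bench, centre at 76 mm, 100 mm from the hinge axis; it may turn in a pinch. The arm is a flat bar 18 mm wide, top at 53 mm. Closed, the foot is half-way between hinge and knob, and a stop post 50 mm high stands beside the arm.
- clamp_hinge (a point): point on the upright hinge axis of that clamp arm, at the knob centre's height (76 mm above the bench; the hinge itself ends at 60 mm).
- empty_clamp (a joint): angle (rad) of the alike clamp arm of the empty fixture; open at the start (1.3 to 1.7), 0 would be closed. It is to stay open.

How it is judged:
By the outcome, as a careful person would: the job done as asked, in the order asked, and still so for the second after the job is handed in, with the robot touching nothing.
It also fails if it takes over 48 s, if anything falls off the work surface, if the arm or the gripper's body presses on something with over 40 N, if the wrist force passes 120 N, or if a joint passes its speed limit or range.

## Working session

There is one attempt and no reset: what is moved stays moved. The work goes in short steps, Python scripts to look and compute and a shell command to move; the robot and the scene stay as the last step left them, time stands still between calls to the robot, and variables do not carry over. Pictures are saved under pics/ and viewed, and the job is handed in when it is done.

```bash
ls; mkdir -p pics; python3 - <<'E'
from rig import bot
import cv2, numpy as np
print(bot.read_state())
for n in ("side","top","wrist"):
    p,d=bot.read_camera(n); cv2.imwrite(f"pics/{n}0.png",p[:,:,::-1]); np.savez(f"{n}0.npz",p=p,d=d,**bot.camera_params(n))
    print(n,bot.camera_params(n))
E
```

```text
pics
{'time': 0.0, 'joint_pos': array([61.46623651, 30.77695319, -0.25437083, 88.17152599,  0.14886601,
       61.15192275, -4.07901838]), 'dq': array([ 0.00586804,  0.04652507,  0.04682201,  0.04376552, -0.01747856,
        0.04198208,  0.00447679]), 'tau': array([-1.77648162e-04, -5.70992124e+01,  9.90765095e-01, -2.51611358e+01,
       -5.62742015e-02,  1.78394892e-02,  1.25029155e-04]), 'ee_pos': array([ 271.75644977, -589.77512434,  237.83958923]), 'orientation': array([-85.86039398,  89.89992804, 118.88495208]), 'wrist_force': array([-0.74878878, -0.02949615,  0.06851356]), 'wrist_torque': array([-0.02575564,  0.03116284, -0.00692691]), 'gripper_width': 0.9983237045126231}
side {'K': array([[436.13733101,   0.        , 311.09358043],
       [  0.        , 436.13733101, 196.84820252],
       [  0.        ,   0.        ,   1.        ]]), 'rvec': array([ 0.38928343, -2.58397992,  1.50370686]), 'tvec': array([410.69274553, 202.6954819 , 685.73860637])}
top {'K': array([[370.70568245,   0.        , 320.27259654],
       [  0.        , 370.70568245, 197.70839884],
       [  0.        ,   0.        ,   1.        ]]), 'rvec': array([ 2.15579362, -2.17184323,  0.17610314]), 'tvec': array([-110.49082293,  448.00809609,  854.90662283])}
wrist {'K': array([[309.70691629,   0.        , 321.30677881],
       [  0.        , 309.70691629, 200.05189021],
       [  0.        ,   0.        ,   1.        ]]), 'rvec': array([-2.45614925,  1.5737665 ,  0.20520302]), 'tvec': array([-650.67879467,  -34.81716669,  387.81717584])}
```

View pics/top0.png

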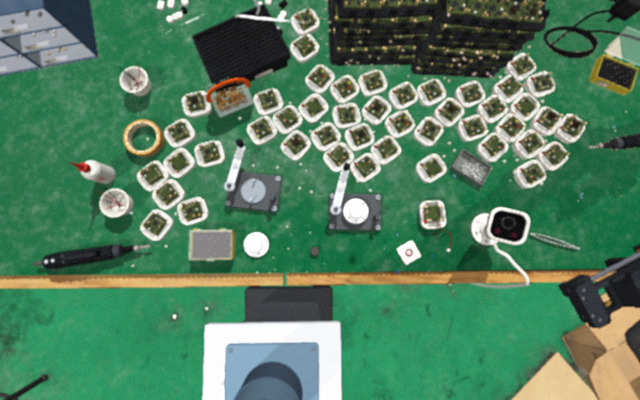

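View pics/side0.png

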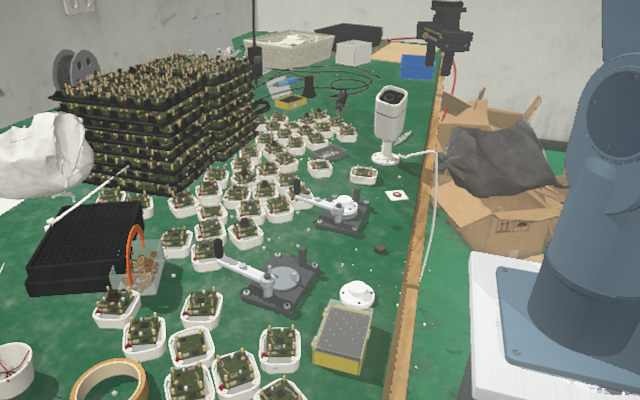

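View pics/wrist0.png

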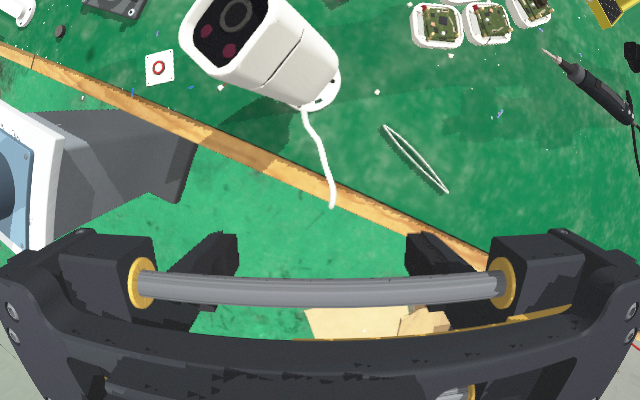

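```bash
cat > h.py <<'E'
import numpy as np, cv2
def P(c):
    R=cv2.Rodrigues(np.array(c['rvec']))[0]; return np.array(c['K']),R,np.array(c['tvec']).ravel()
def ray(c,u,v,fish=False):
    K,R,t=P(c); x=(u-K[0,2])/K[0,0]; y=(v-K[1,2])/K[1,1]
    if fish:
        r=np.hypot(x,y); d=np.array([x/r*np.sin(r),y/r*np.sin(r),np.cos(r)])
    else: d=np.array([x,y,1.])
    return -R.T@t, R.T@d
def onz(c,u,v,z,fish=False):
    o,d=ray(c,u,v,fish); return o+d*(z-o[2])/d[2]
def proj(c,X):
    K,R,t=P(c); p=K@(R@np.array(X,float)+t); return p[:2]/p[2]
def cloud(c,d):
    K,R,t=P(c); v,u=np.mgrid[:400,:640]
    X=np.stack([(u-K[0,2])/K[0,0]*d,(v-K[1,2])/K[1,1]*d,d],-1)
    return (X-t)@R
E
python3 - <<'E'
import numpy as np,cv2
from h import *
t=np.load('top0.npz'); s=np.load('side0.npz')
cv2.imwrite('pics/topz.png',cv2.resize(t['p'][130:250,280:440,::-1],(800,600),interpolation=cv2.INTER_CUBIC))
cv2.imwrite('pics/sidez.png',cv2.resize(s['p'][160:250,270:390,::-1],(800,600),interpolation=cv2.INTER_CUBIC))
C=cloud(t,t['d'])
for uv in [(355,210),(335,213),(346,168),(340,190),(338,155),(365,165),(390,150),(400,200),(253,192),(430,213)]:
    print(uv,C[uv[1],uv[0]].round(1))
E
```

```text
(355, 210) [ 415.6 -194.7   46.3]
(335, 213) [ 408.1 -147.    54.7]
(346, 168) [ 507.9 -171.6   84.8]
(340, 190) [ 461.3 -159.1   59.3]
(338, 155) [ 551.4 -157.8   33.4]
(365, 165) [ 527.  -223.4   30.9]
(390, 150) [ 563.7 -285.3   33.1]
(400, 200) [ 4.446e+02 -3.133e+02  3.000e-01]
(253, 192) [464.5  49.3  14.4]
(430, 213) [ 410.  -381.4   17.3]
```

View pics/topz.png

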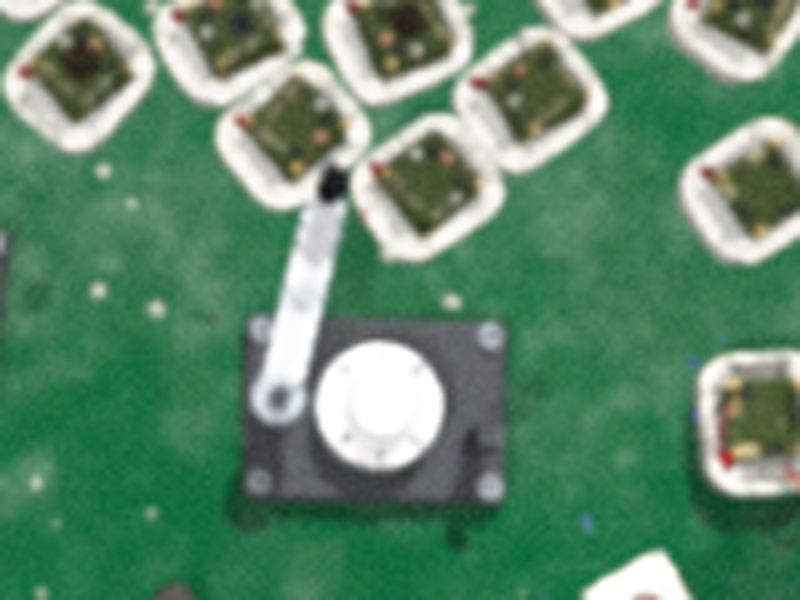

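View pics/sidez.png

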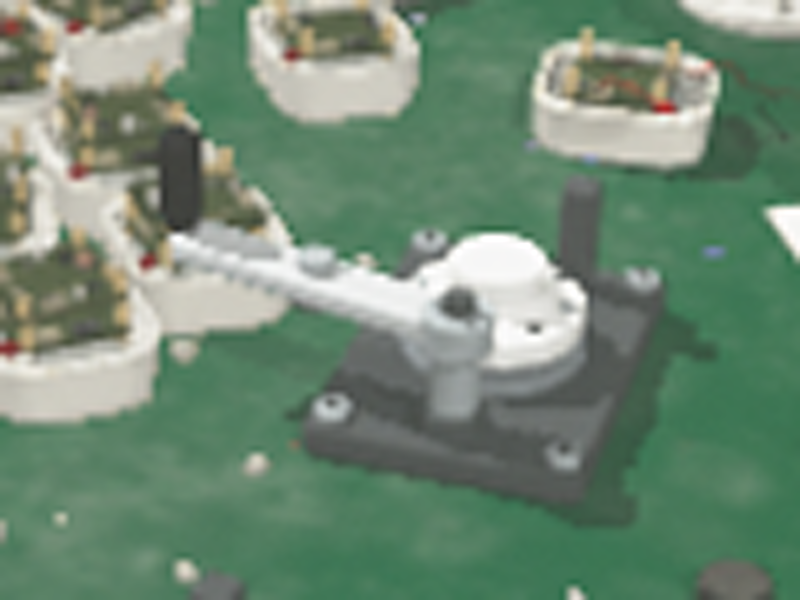

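```bash
cat >> h.py <<'E'
from scipy.spatial.transform import Rotation as Ro
def tri(c1,uv1,c2,uv2):
    o1,d1=ray(c1,*uv1); o2,d2=ray(c2,*uv2)
    a=np.linalg.lstsq(np.stack([d1,-d2],1),o2-o1,rcond=None)[0]
    p,q=o1+a[0]*d1,o2+a[1]*d2
    return (p+q)/2, np.linalg.norm(p-q)
def toolR(s): return Ro.from_euler('xyz',s['orientation'],degrees=True).as_matrix()
E
python3 - <<'E'
from h import *
from rig import bot
t=np.load('top0.npz'); s=np.load('side0.npz')
S=lambda x,y:(270+x*.15,160+y*.15)
T=lambda x,y:(279.6+x*.2,129.6+y*.2)
for n,a,b,z in [('boss',T(380,402),S(500,262),47),('knobtop',T(334,176),S(181,130),88),('hinge',T(279,398),S(458,300),60)]:
    print(n,T(0,0) and a,tri(t,a,s,b),onz(t,*a,z).round(1),onz(s,*b,z).round(1))
C=cloud(t,t['d']); hsv=cv2.cvtColor(t['p'],cv2.COLOR_RGB2HSV)
D=cloud(s,s['d'])
for n,c,d,box in [('top',t,C,(335,190,378,230)),('side',s,D,(325,190,362,222))]:
    x0,y0,x1,y1=box; X=d[y0:y1,x0:x1].reshape(-1,3)
    z=X[:,2]; m=(z>38)&(z<52)&(np.hypot(X[:,0]-416,X[:,1]+195)<13); print(n,m.sum(),np.median(X[m],0))
st=bot.read_state(); print(toolR(st).round(3))
E
```

```text
boss (355.6, 210.0) (array([ 414.0353791 , -196.34527387,   46.15012128]), np.float64(3.210957769401026)) [ 415.5 -196.    47. ] [ 412.1 -194.9   47. ]
knobtop (346.40000000000003, 164.8) (array([ 512.95119722, -172.48423981,   88.818063  ]), np.float64(2.9658925281229056)) [ 514.6 -172.3   88. ] [ 511.8 -173.7   88. ]
hinge (335.40000000000003, 209.2) (array([ 415.9072586 , -147.85666786,   59.02498799]), np.float64(1.1591375619437345)) [ 416.4 -147.7   60. ] [ 415.  -146.2   60. ]
top 96 [ 415.6459847  -194.82468738   45.13836515]
side 83 [ 415.2389929  -190.70246837   47.90378916]
[[-0.001  0.419 -0.908]
 [ 0.001 -0.908 -0.419]
 [-1.    -0.001  0.   ]]
```

```bash
python3 -m creep '[{"x":0,"y":-6,"z":-6,"rx":-0.036,"gripper":1},{"x":0,"y":-18,"z":-18,"rx":-0.107,"gripper":1},{"x":0,"y":-33,"z":-32,"rx":-0.196,"gripper":1},{"x":0,"y":-51,"z":-50,"rx":-0.303,"gripper":1},{"x":0,"y":-69,"z":-68,"rx":-0.41,"gripper":1},{"x":0,"y":-86,"z":-85,"rx":-0.517,"gripper":1},{"x":0,"y":-104,"z":-103,"rx":-0.624,"gripper":1},{"x":0,"y":-122,"z":-121,"rx":-0.731,"gripper":1},{"x":0,"y":-140,"z":-138,"rx":-0.838,"gripper":1},{"x":0,"y":-158,"z":-156,"rx":-0.945,"gripper":1},{"x":0,"y":-176,"z":-174,"rx":-1.052,"gripper":1},{"x":0,"y":-194,"z":-191,"rx":-1.16,"gripper":1},{"x":0,"y":-212,"z":-209,"rx":-1.267,"gripper":1},{"x":0,"y":-229,"z":-227,"rx":-1.374,"gripper":1},{"x":0,"y":-247,"z":-244,"rx":-1.481,"gripper":1},{"x":0,"y":-265,"z":-262,"rx":-1.588,"gripper":1},{"x":0,"y":-280,"z":-277,"rx":-1.677,"gripper":1},{"x":0,"y":-292,"z":-289,"rx":-1.75,"gripper":1},{"x":0,"y":-298,"z":-294.5,"rx":-1.784,"gripper":1},{"x":0,"y":-298,"z":-294.5,"rx":-1.784,"gripper":1}]' 15
python3 - <<'E'
from h import *
from rig import bot
s=bot.read_state(); print(s); print(toolR(s).round(3))
c=bot.camera_params('wrist'); p,d=bot.read_camera('wrist'); cv2.imwrite('pics/w1.png',p[:,:,::-1]); np.savez('w1.npz',p=p,d=d,**c)
E
```

```text
{'time': 0.15, 'joint_pos': array([61.46764802, 30.7681591 , -0.25277456, 88.15565094,  0.14973616,
       61.15399689, -4.08159103]), 'dq': array([-0.04249618, -0.12424477,  0.02742884, -0.10803097,  0.07630029,
       -0.11014703,  0.0205323 ]), 'tau': array([ 1.38640084e-03, -5.71330333e+01,  9.91703644e-01, -2.51828152e+01,
       -5.61725185e-02,  1.51736842e-02,  1.38632040e-04]), 'ee_pos': array([ 271.79752237, -589.92843723,  238.04736714]), 'orientation': array([-84.62559307,  89.92249906, 120.11478086]), 'wrist_force': array([-0.12270394,  0.18001122,  0.85809492]), 'wrist_torque': array([-0.0203101 , -0.02111634,  0.0263845 ]), 'gripper_width': 1.0012243841642114}
[[-0.001  0.419 -0.908]
 [ 0.001 -0.908 -0.419]
 [-1.    -0.001  0.   ]]validation failed for argument at $[0]...
```

View pics/w1.png

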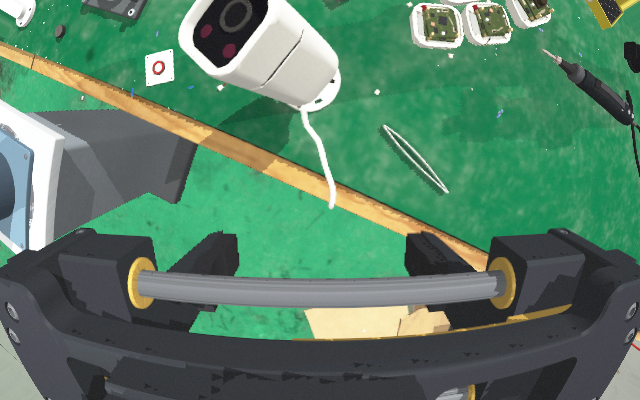

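The rows were refused and nothing moved; the wrist view is unchanged. I'll test the row format with a no-motion row.

```bash
python3 -m creep '[{"x":0,"y":0,"z":0,"rx":0,"ry":0,"rz":0,"gripper":0.1}]' 15
```

```text
time: 0.28
ee_pos: [271.9, -590.2, 238.4]
orientation: [-84.8, 90.0, 119.9]
wrist_force: [-0.0, -0.8, 0.5]
gripper_width: 0.949
```

```bash
python3 -m creep '[{"x":0,"y":-6,"z":-6,"rx":-0.036,"ry":0,"rz":0,"gripper":1},{"x":0,"y":-18,"z":-18,"rx":-0.107,"ry":0,"rz":0,"gripper":1},{"x":0,"y":-33,"z":-32,"rx":-0.196,"ry":0,"rz":0,"gripper":1},{"x":0,"y":-51,"z":-50,"rx":-0.303,"ry":0,"rz":0,"gripper":1},{"x":0,"y":-69,"z":-68,"rx":-0.41,"ry":0,"rz":0,"gripper":1},{"x":0,"y":-86,"z":-85,"rx":-0.517,"ry":0,"rz":0,"gripper":1},{"x":0,"y":-104,"z":-103,"rx":-0.624,"ry":0,"rz":0,"gripper":1},{"x":0,"y":-122,"z":-121,"rx":-0.731,"ry":0,"rz":0,"gripper":1},{"x":0,"y":-140,"z":-138,"rx":-0.838,"ry":0,"rz":0,"gripper":1},{"x":0,"y":-158,"z":-156,"rx":-0.945,"ry":0,"rz":0,"gripper":1},{"x":0,"y":-176,"z":-174,"rx":-1.052,"ry":0,"rz":0,"gripper":1},{"x":0,"y":-194,"z":-191,"rx":-1.16,"ry":0,"rz":0,"gripper":1},{"x":0,"y":-212,"z":-209,"rx":-1.267,"ry":0,"rz":0,"gripper":1},{"x":0,"y":-229,"z":-227,"rx":-1.374,"ry":0,"rz":0,"gripper":1},{"x":0,"y":-247,"z":-244,"rx":-1.481,"ry":0,"rz":0,"gripper":1},{"x":0,"y":-265,"z":-262,"rx":-1.588,"ry":0,"rz":0,"gripper":1},{"x":0,"y":-280,"z":-277,"rx":-1.677,"ry":0,"rz":0,"gripper":1},{"x":0,"y":-292,"z":-289,"rx":-1.75,"ry":0,"rz":0,"gripper":1},{"x":0,"y":-298,"z":-294.5,"rx":-1.784,"ry":0,"rz":0,"gripper":1},{"x":0,"y":-298,"z":-294.5,"rx":-1.784,"ry":0,"rz":0,"gripper":1}]' 15
python3 - <<'E'
from h import *
from rig import bot
s=bot.read_state(); print(s['joint_pos'],s['ee_pos']); print(toolR(s).round(3))
c=bot.camera_params('wrist'); p,d=bot.read_camera('wrist'); cv2.imwrite('pics/w2.png',p[:,:,::-1]); np.savez('w2.npz',p=p,d=d,**c)
E
```

```text
time: 1.95
ee_pos: [415.2, -194.5, 238.9]
orientation: [72.3, 90.0, 19.6]
wrist_force: [1.0, 1.0, -0.7]
gripper_width: 0.008
[ 46.39817285  14.55628998 -30.91918514 114.59630223   9.26715111
  53.1900957   47.94904865] [ 415.19424083 -194.52913591  238.86950937]
[[ 0.     0.796  0.605]
 [ 0.     0.605 -0.796]
 [-1.     0.     0.   ]]
```

View pics/w2.png

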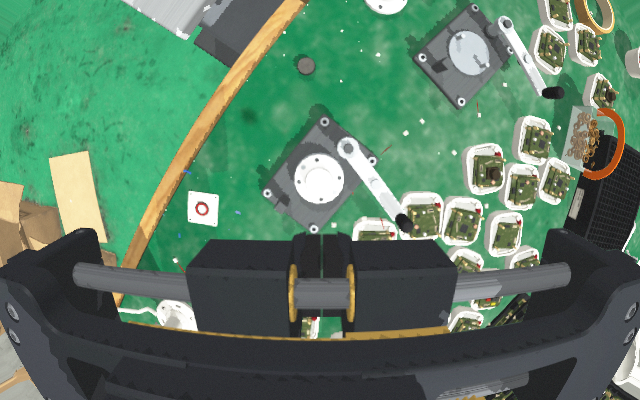

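Foot boss at about (319,179), hinge (347,148), knob near (404,222), empty fixture upper right. Zooming and casting rays.

```bash
python3 - <<'E'
from h import *
w=np.load('w2.npz')
cv2.imwrite('pics/w2z.png',cv2.resize(w['p'][110:245,260:440,::-1],(800,600),interpolation=cv2.INTER_CUBIC))
for n,uv,z in [('boss',(320,179),46.5),('hinge',(347.5,147.5),60),('knobtop',(404,222),88)]:
    print(n,onz(w,*uv,z,True).round(1))
E
```

```text
boss [ 414.1 -196.7   46.5]
hinge [ 415.1 -150.2   60. ]
knobtop [ 505.7 -173.3   88. ]
```

View pics/w2z.png

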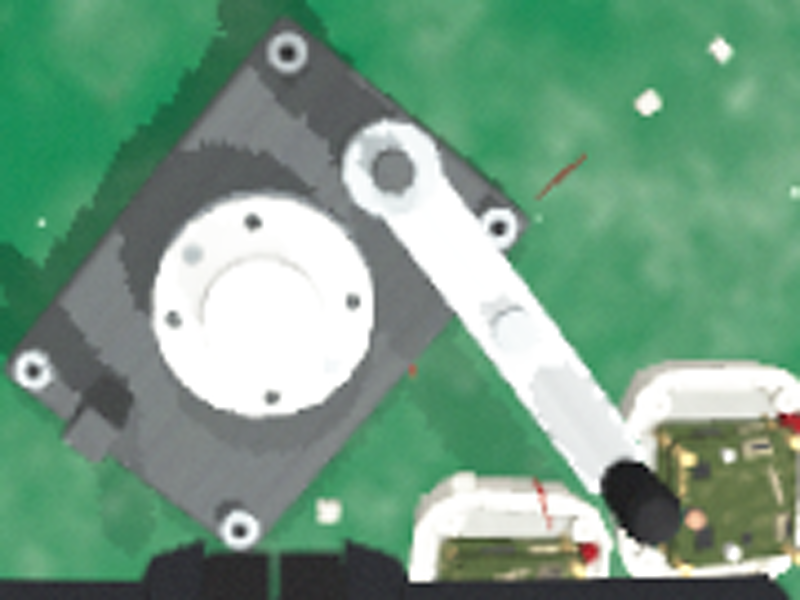

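```bash
python3 - <<'E'
from h import *
w=np.load('w2.npz')
Z=lambda x,y:(259.6+x/4.444,109.6+y/4.444)
for n,uv,z in [('boss',Z(262,315),46.5),('hinge',Z(392,169),60),('knobtop',Z(656,511),88)]:
    print(n,onz(w,*uv,z,True).round(1))
E
```

```text
boss [ 413.8 -199.    46.5]
hinge [ 415.5 -150.1   60. ]
knobtop [ 510.4 -173.3   88. ]
```

```bash
python3 -m creep '[{"x":6,"y":-1,"z":1,"rx":0,"ry":0,"rz":0,"gripper":1},{"x":20,"y":-2.6,"z":1.8,"rx":0,"ry":0,"rz":0,"gripper":1},{"x":40,"y":-2.6,"z":1.8,"rx":0,"ry":0,"rz":0,"gripper":1},{"x":60,"y":-2.6,"z":1.8,"rx":0,"ry":0,"rz":0,"gripper":1},{"x":80,"y":-2.6,"z":1.8,"rx":0,"ry":0,"rz":0,"gripper":1},{"x":100,"y":-2.6,"z":1.8,"rx":0,"ry":0,"rz":0,"gripper":1},{"x":120,"y":-2.6,"z":1.8,"rx":0,"ry":0,"rz":0,"gripper":1},{"x":140,"y":-2.6,"z":1.8,"rx":0,"ry":0,"rz":0,"gripper":1},{"x":158,"y":-2.6,"z":1.8,"rx":0,"ry":0,"rz":0,"gripper":1},{"x":170,"y":-2.6,"z":1.8,"rx":0,"ry":0,"rz":0,"gripper":1},{"x":178,"y":-2.6,"z":1.8,"rx":0,"ry":0,"rz":0,"gripper":1},{"x":182,"y":-2.6,"z":1.8,"rx":0,"ry":0,"rz":0,"gripper":1},{"x":182,"y":-2.6,"z":1.8,"rx":0,"ry":0,"rz":0,"gripper":1},{"x":182,"y":-2.6,"z":1.8,"rx":0,"ry":0,"rz":0,"gripper":1}]' 15
python3 - <<'E'
from h import *
from rig import bot
p,d=bot.read_camera('side'); cv2.imwrite('pics/s3.png',cv2.resize(p[130:250,260:420,::-1],(800,600),interpolation=cv2.INTER_CUBIC))
E
```

```text
time: 3.17
ee_pos: [413.8, -199.9, 57.0]
orientation: [-8.2, 90.0, -61.3]
wrist_force: [0.4, 0.2, 0.4]
gripper_width: 0.009
```

View pics/s3.png

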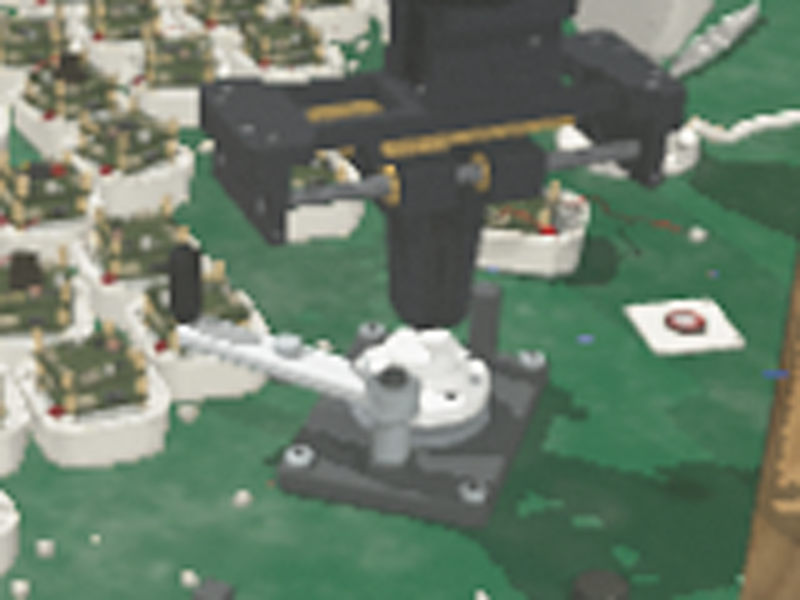

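The closed fingers hang centred over the boss with a gap of about 10 mm and everything else clear. I'll descend in small steps, watching the force.

```bash
python3 -m creep '[{"x":2,"y":0.9,"z":-1.2,"rx":0,"ry":0,"rz":0,"gripper":1},{"x":4,"y":0.9,"z":-1.2,"rx":0,"ry":0,"rz":0,"gripper":1},{"x":6,"y":0.9,"z":-1.2,"rx":0,"ry":0,"rz":0,"gripper":1},{"x":7,"y":0.9,"z":-1.2,"rx":0,"ry":0,"rz":0,"gripper":1},{"x":8,"y":0.9,"z":-1.2,"rx":0,"ry":0,"rz":0,"gripper":1},{"x":8,"y":0.9,"z":-1.2,"rx":0,"ry":0,"rz":0,"gripper":1}]'
python3 -m creep '[{"x":0.5,"y":0,"z":0,"rx":0,"ry":0,"rz":0,"gripper":1},{"x":1,"y":0,"z":0,"rx":0,"ry":0,"rz":0,"gripper":1},{"x":1.5,"y":0,"z":0,"rx":0,"ry":0,"rz":0,"gripper":1},{"x":2,"y":0,"z":0,"rx":0,"ry":0,"rz":0,"gripper":1},{"x":2,"y":0,"z":0,"rx":0,"ry":0,"rz":0,"gripper":1}]'
```

```text
time: 3.72
ee_pos: [413.7, -197.9, 48.5]
orientation: [-143.3, 90.0, 163.6]
wrist_force: [0.3, 0.3, 0.7]
gripper_width: 0.003
time: 4.13
ee_pos: [413.7, -197.9, 46.6]
orientation: [-135.0, 90.0, 172.0]
wrist_force: [-0.2, -0.3, 0.3]
gripper_width: 0.005
```

```bash
python3 -m creep '[{"x":0.5,"y":0,"z":0,"rx":0,"ry":0,"rz":0,"gripper":1},{"x":1,"y":0,"z":0,"rx":0,"ry":0,"rz":0,"gripper":1},{"x":1.5,"y":0,"z":0,"rx":0,"ry":0,"rz":0,"gripper":1},{"x":2,"y":0,"z":0,"rx":0,"ry":0,"rz":0,"gripper":1},{"x":2,"y":0,"z":0,"rx":0,"ry":0,"rz":0,"gripper":1}]'
```

```text
time: 4.55
ee_pos: [413.8, -198.0, 44.8]
orientation: [-19.9, 90.0, -73.0]
wrist_force: [-1.3, -0.2, 4.5]
gripper_width: 0.006
```

Contact at about 45 mm. I'll continue down in small steps.

```bash
python3 -m creep '[{"x":0.5,"y":0,"z":0,"rx":0,"ry":0,"rz":0,"gripper":1},{"x":1,"y":0,"z":0,"rx":0,"ry":0,"rz":0,"gripper":1},{"x":1.5,"y":0,"z":0,"rx":0,"ry":0,"rz":0,"gripper":1},{"x":2,"y":0,"z":0,"rx":0,"ry":0,"rz":0,"gripper":1},{"x":2,"y":0,"z":0,"rx":0,"ry":0,"rz":0,"gripper":1}]'
```

```text
time: 4.97
ee_pos: [413.8, -197.9, 42.6]
orientation: [57.5, 90.0, 4.5]
wrist_force: [-1.2, -0.4, 3.3]
gripper_width: 0.008
```

```bash
python3 -m creep '[{"x":0.5,"y":0,"z":0,"rx":0,"ry":0,"rz":0,"gripper":1},{"x":1,"y":0,"z":0,"rx":0,"ry":0,"rz":0,"gripper":1},{"x":1,"y":0,"z":0,"rx":0,"ry":0,"rz":0,"gripper":1}]'
```

```text
time: 5.22
ee_pos: [413.8, -198.0, 41.6]
orientation: [32.6, 90.0, -20.5]
wrist_force: [0.2, 0.9, 3.5]
gripper_width: 0.006
```

```bash
python3 -m creep '[{"x":0.5,"y":0,"z":0,"rx":0,"ry":0,"rz":0,"gripper":1},{"x":1,"y":0,"z":0,"rx":0,"ry":0,"rz":0,"gripper":1},{"x":1,"y":0,"z":0,"rx":0,"ry":0,"rz":0,"gripper":1}]'
```

```text
time: 5.47
ee_pos: [413.8, -198.0, 40.6]
orientation: [44.3, 90.0, -8.7]
wrist_force: [-0.9, -0.4, 3.0]
gripper_width: 0.007
```

```bash
python3 -m creep '[{"x":0.5,"y":0,"z":0,"rx":0,"ry":0,"rz":0,"gripper":1},{"x":0.8,"y":0,"z":0,"rx":0,"ry":0,"rz":0,"gripper":1},{"x":0.8,"y":0,"z":0,"rx":0,"ry":0,"rz":0,"gripper":1}]'
```

```text
time: 5.72
ee_pos: [413.9, -198.0, 40.3]
orientation: [-35.1, 90.0, -88.2]
wrist_force: [-1.6, 1.0, 10.5]
gripper_width: 0.007
```

```bash
python3 -m creep '[{"x":0.3,"y":0,"z":0,"rx":0,"ry":0,"rz":0,"gripper":1},{"x":0.5,"y":0,"z":0,"rx":0,"ry":0,"rz":0,"gripper":1},{"x":0.5,"y":0,"z":0,"rx":0,"ry":0,"rz":0,"gripper":1}]'
```

```text
time: 5.97
ee_pos: [413.9, -198.0, 40.1]
orientation: [-42.7, 90.0, -95.7]
wrist_force: [-3.0, 0.1, 16.8]
gripper_width: 0.003
```

```bash
python3 -m creep '[{"x":0.1,"y":0,"z":0,"rx":0,"ry":0,"rz":0,"gripper":1},{"x":0.1,"y":0,"z":0,"rx":0,"ry":0,"rz":0,"gripper":1},{"x":0.1,"y":0,"z":0,"rx":0,"ry":0,"rz":0,"gripper":1},{"x":0.1,"y":0,"z":0,"rx":0,"ry":0,"rz":0,"gripper":1}]'
```

```text
time: 6.3
ee_pos: [413.9, -198.0, 40.1]
orientation: [-36.3, 90.0, -89.3]
wrist_force: [-4.6, 1.5, 19.1]
gripper_width: 0.004
```

Firm stop: z holds at 40.1 while the force rises 10→17→19 N. So the foot is home. Next, lift and go over the knob with half-open jaws.

```bash
python3 -m creep '[{"x":-4,"y":0,"z":0,"rx":0,"ry":0,"rz":0,"gripper":1},{"x":-16,"y":0,"z":0,"rx":0,"ry":0,"rz":0,"gripper":1},{"x":-34,"y":0,"z":0,"rx":0,"ry":0,"rz":0,"gripper":1},{"x":-54,"y":0,"z":0,"rx":0,"ry":0,"rz":0,"gripper":1},{"x":-72,"y":0,"z":0,"rx":0,"ry":0,"rz":0,"gripper":0.4},{"x":-86,"y":4,"z":2,"rx":0,"ry":0,"rz":0,"gripper":0.4},{"x":-90,"y":16,"z":7,"rx":0,"ry":0,"rz":0,"gripper":0.4},{"x":-90,"y":34,"z":14,"rx":0,"ry":0,"rz":0,"gripper":0.4},{"x":-90,"y":54,"z":23,"rx":0,"ry":0,"rz":0,"gripper":0.4},{"x":-90,"y":72,"z":30,"rx":0,"ry":0,"rz":0,"gripper":0.4},{"x":-90,"y":86,"z":36,"rx":0,"ry":0,"rz":0,"gripper":0.4},{"x":-90,"y":93,"z":39,"rx":0,"ry":0,"rz":0,"gripper":0.4},{"x":-90,"y":93,"z":39,"rx":0,"ry":0,"rz":0,"gripper":0.4},{"x":-90,"y":93,"z":39,"rx":0,"ry":0,"rz":0,"gripper":0.4}]' 15
python3 - <<'E'
from h import *
from rig import bot
p,d=bot.read_camera('side'); cv2.imwrite('pics/s4.png',cv2.resize(p[110:260,220:420,::-1],(800,600),interpolation=cv2.INTER_CUBIC))
c=bot.camera_params('wrist'); p,d=bot.read_camera('wrist'); cv2.imwrite('pics/w4.png',p[:,:,::-1])
E
```

```text
time: 7.47
ee_pos: [510.7, -173.2, 128.8]
orientation: [-134.8, 89.9, 172.2]
wrist_force: [-0.8, 0.2, 0.7]
gripper_width: 0.598
```

View pics/s4.png

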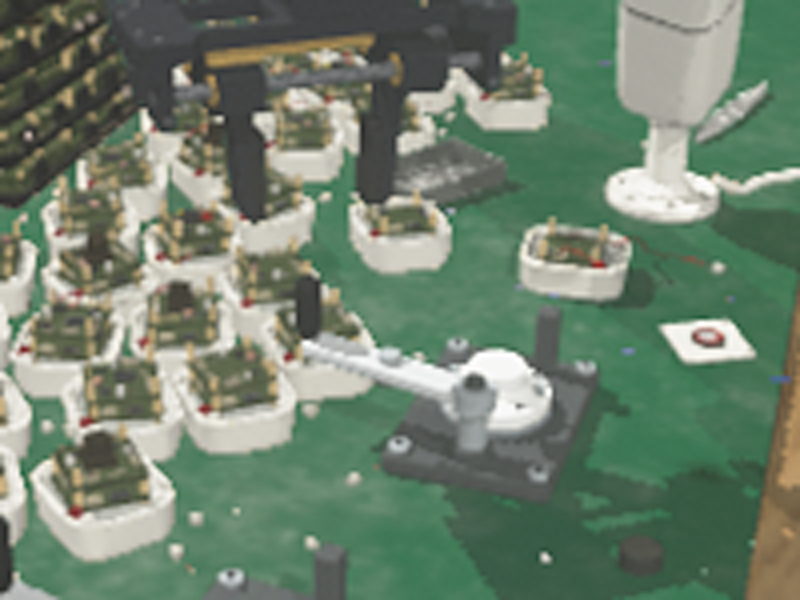

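View pics/w4.png

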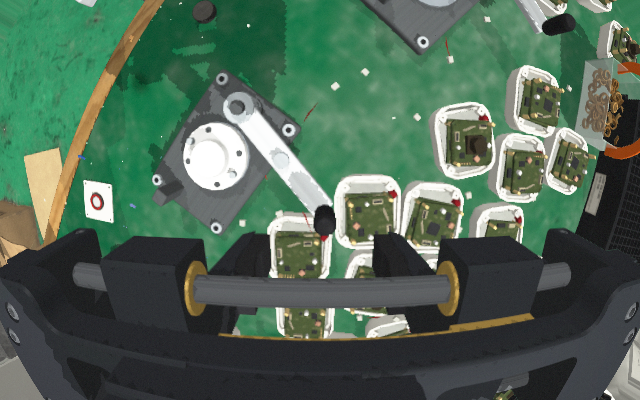

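```bash
python3 - <<'E'
from h import *
from rig import bot
c=bot.camera_params('wrist')
for uv,z in [((326,212),88),((325,219),80),((237,106),60)]: print(onz(c,*uv,z,True).round(1))
p=cv2.imread('pics/w4.png'); m=cv2.inRange(p,(0,0,0),(45,45,45)); m[:,:300]=0;m[:,345:]=0;m[:200]=0;m[240:]=0
v,u=np.nonzero(m); print(u.min(),u.max(),v.min(),v.max(),u.mean(),v.mean())
E
```

```text
[ 507.8 -166.7   88. ]
[ 511.7 -172.8   80. ]
[ 417.1 -149.2   60. ]
314 335 206 234 323.7542087542088 215.58249158249157
```

Knob at about (325,220), midway between the jaws and agreeing with (511.5,-173). Descend to z≈58.

```bash
python3 -m creep '[{"x":5,"y":0.5,"z":0.5,"rx":0,"ry":0,"rz":0,"gripper":0.4},{"x":15,"y":0.5,"z":0.5,"rx":0,"ry":0,"rz":0,"gripper":0.4},{"x":25,"y":0.5,"z":0.5,"rx":0,"ry":0,"rz":0,"gripper":0.4},{"x":35,"y":0.5,"z":0.5,"rx":0,"ry":0,"rz":0,"gripper":0.4},{"x":45,"y":0.5,"z":0.5,"rx":0,"ry":0,"rz":0,"gripper":0.4},{"x":55,"y":0.5,"z":0.5,"rx":0,"ry":0,"rz":0,"gripper":0.4},{"x":64,"y":0.5,"z":0.5,"rx":0,"ry":0,"rz":0,"gripper":0.4},{"x":69,"y":0.5,"z":0.5,"rx":0,"ry":0,"rz":0,"gripper":0.4},{"x":70,"y":0.5,"z":0.5,"rx":0,"ry":0,"rz":0,"gripper":0.4},{"x":70,"y":0.5,"z":0.5,"rx":0,"ry":0,"rz":0,"gripper":0.4}]'
python3 - <<'E'
from h import *
from rig import bot
p,d=bot.read_camera('side'); cv2.imwrite('pics/s5.png',cv2.resize(p[110:260,220:420,::-1],(800,600),interpolation=cv2.INTER_CUBIC))
p,d=bot.read_camera('wrist'); cv2.imwrite('pics/w5.png',p[:,:,::-1])
E
```

```text
time: 8.4
ee_pos: [512.1, -173.2, 58.9]
orientation: [-148.1, 90.0, 158.9]
wrist_force: [0.2, 0.8, 0.2]
gripper_width: 0.598
```

View pics/s5.png

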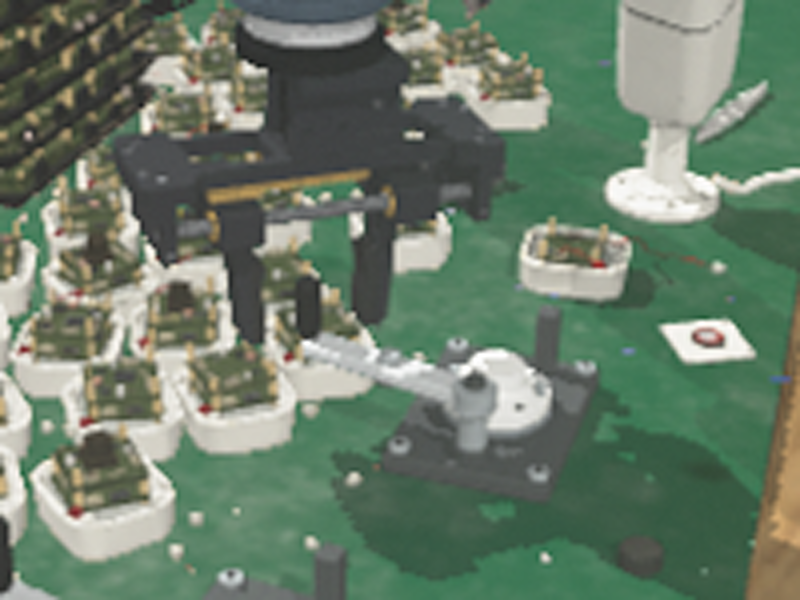

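View pics/w5.png

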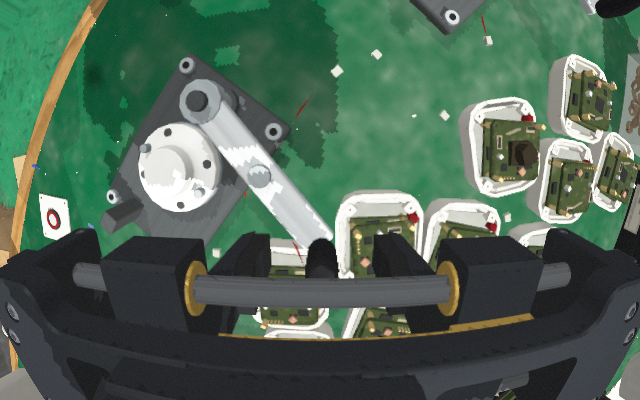

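The knob (side view 308,305; wrist view 322,258) stands between the fingers, and the bar is clear below. Close on it.

```bash
python3 -m creep '[{"x":0,"y":0,"z":0,"rx":0,"ry":0,"rz":0,"gripper":1},{"x":0,"y":0,"z":0,"rx":0,"ry":0,"rz":0,"gripper":1},{"x":0,"y":0,"z":0,"rx":0,"ry":0,"rz":0,"gripper":1},{"x":0,"y":0,"z":0,"rx":0,"ry":0,"rz":0,"gripper":1},{"x":0,"y":0,"z":0,"rx":0,"ry":0,"rz":0,"gripper":1},{"x":0,"y":0,"z":0,"rx":0,"ry":0,"rz":0,"gripper":1}]' 12
python3 - <<'E'
from h import *
from rig import bot
s=bot.read_state(); print(s['ee_pos'],s['joint_pos'],s['gripper_width']*88); R=toolR(s); print(R.round(3))
H=np.array([415.5,-149.3]); k=s['ee_pos'][:2]-H; r=np.hypot(*k); a0=np.arctan2(k[1],k[0]); print(r,np.degrees(a0))
a1=np.arctan2(-198+149.3,414-415.5); print(np.degrees(a1))
for i in range(1,21):
    f=i/20; a=a0+(a1-a0)*f; w=np.array([*(H+100*np.array([np.cos(a),np.sin(a)])-s['ee_pos'][:2]),0]); print(i,np.degrees(a).round(1),(R.T@w).round(1))
E
```

```text
time: 9.0
ee_pos: [512.3, -173.3, 59.4]
orientation: [39.6, 90.0, -13.4]
wrist_force: [2.6, -0.7, 0.7]
gripper_width: 0.168
[ 512.33689359 -173.27928412   59.41139707] [ 31.53813361  37.56374011 -22.95749704 109.95273921  23.25657867
  37.03020794  31.0066792 ] 14.821350938067173
[[ 0.     0.799  0.601]
 [-0.     0.601 -0.799]
 [-1.     0.     0.   ]]
99.7616661249842 -13.908126103811448
-91.76419931715883
1 -17.8 [-0.  -5.3  4.3]
2 -21.7 [ -0.  -10.9   8. ]
3 -25.6 [ -0.  -16.9  11.4]
4 -29.5 [ -0.  -23.   14.3]
5 -33.4 [ -0.  -29.3  16.8]
6 -37.3 [ -0.  -35.8  18.8]
7 -41.2 [ -0.  -42.4  20.5]
8 -45.1 [ -0.  -49.1  21.6]
9 -48.9 [ -0.  -55.8  22.4]
10 -52.8 [ -0.  -62.6  22.6]
11 -56.7 [ -0.  -69.4  22.4]
12 -60.6 [ -0.  -76.2  21.7]
13 -64.5 [ -0.  -82.9  20.6]
14 -68.4 [ -0.  -89.5  19. ]
15 -72.3 [ -0.  -95.9  17. ]
16 -76.2 [  -0.  -102.3   14.6]
17 -80.1 [  -0.  -108.4   11.7]
18 -84.0 [  -0.  -114.4    8.4]
19 -87.9 [  -0.  -120.1    4.7]
20 -91.8 [  -0.  -125.5    0.6]
```

Grip holds at 14.8 mm, which matches the knob. First half of the arc.

```bash
python3 -m creep '[{"x":0,"y":-2.5,"z":2.2,"rx":0,"ry":0,"rz":0,"gripper":1},{"x":0,"y":-5.3,"z":4.3,"rx":0,"ry":0,"rz":0,"gripper":1},{"x":0,"y":-10.9,"z":8,"rx":0,"ry":0,"rz":0,"gripper":1},{"x":0,"y":-16.9,"z":11.4,"rx":0,"ry":0,"rz":0,"gripper":1},{"x":0,"y":-23,"z":14.3,"rx":0,"ry":0,"rz":0,"gripper":1},{"x":0,"y":-29.3,"z":16.8,"rx":0,"ry":0,"rz":0,"gripper":1},{"x":0,"y":-35.8,"z":18.8,"rx":0,"ry":0,"rz":0,"gripper":1},{"x":0,"y":-42.4,"z":20.5,"rx":0,"ry":0,"rz":0,"gripper":1},{"x":0,"y":-49.1,"z":21.6,"rx":0,"ry":0,"rz":0,"gripper":1},{"x":0,"y":-55.8,"z":22.4,"rx":0,"ry":0,"rz":0,"gripper":1},{"x":0,"y":-60,"z":22.6,"rx":0,"ry":0,"rz":0,"gripper":1},{"x":0,"y":-62.6,"z":22.6,"rx":0,"ry":0,"rz":0,"gripper":1},{"x":0,"y":-62.6,"z":22.6,"rx":0,"ry":0,"rz":0,"gripper":1}]' 12
```

```text
time: 10.08
ee_pos: [475.0, -229.6, 59.4]
orientation: [-98.8, 89.9, -151.9]
wrist_force: [2.1, -1.3, 1.6]
gripper_width: 0.166
```

```bash
python3 -m creep '[{"x":0,"y":-3.4,"z":0,"rx":0,"ry":0,"rz":0,"gripper":1},{"x":0,"y":-6.8,"z":-0.2,"rx":0,"ry":0,"rz":0,"gripper":1},{"x":0,"y":-13.6,"z":-0.9,"rx":0,"ry":0,"rz":0,"gripper":1},{"x":0,"y":-20.3,"z":-2,"rx":0,"ry":0,"rz":0,"gripper":1},{"x":0,"y":-26.9,"z":-3.6,"rx":0,"ry":0,"rz":0,"gripper":1},{"x":0,"y":-33.3,"z":-5.6,"rx":0,"ry":0,"rz":0,"gripper":1},{"x":0,"y":-39.7,"z":-8,"rx":0,"ry":0,"rz":0,"gripper":1},{"x":0,"y":-45.8,"z":-10.9,"rx":0,"ry":0,"rz":0,"gripper":1},{"x":0,"y":-49,"z":-12.5,"rx":0,"ry":0,"rz":0,"gripper":1},{"x":0,"y":-51.8,"z":-14.2,"rx":0,"ry":0,"rz":0,"gripper":1},{"x":0,"y":-51.8,"z":-14.2,"rx":0,"ry":0,"rz":0,"gripper":1}]' 12
```

```text
time: 11.0
ee_pos: [424.7, -249.0, 59.2]
orientation: [-124.4, 89.9, -177.4]
wrist_force: [-0.4, -1.3, 0.8]
gripper_width: 0.165
```

```bash
python3 -m creep '[{"x":0,"y":-1.6,"z":-1.2,"rx":0,"ry":0,"rz":0,"gripper":1},{"x":0,"y":-3.2,"z":-2.4,"rx":0,"ry":0,"rz":0,"gripper":1},{"x":0,"y":-4.8,"z":-3.6,"rx":0,"ry":0,"rz":0,"gripper":1},{"x":0,"y":-6.4,"z":-4.8,"rx":0,"ry":0,"rz":0,"gripper":1},{"x":0,"y":-6.4,"z":-4.8,"rx":0,"ry":0,"rz":0,"gripper":1},{"x":0,"y":-6.4,"z":-4.8,"rx":0,"ry":0,"rz":0,"gripper":1}]' 12
```

```text
time: 11.5
ee_pos: [417.4, -248.8, 59.2]
orientation: [-125.7, 90.0, -178.7]
wrist_force: [-0.6, -2.4, 1.0]
gripper_width: 0.168
```

```bash
python3 -m creep '[{"x":0,"y":-0.8,"z":-0.6,"rx":0,"ry":0,"rz":0,"gripper":1},{"x":0,"y":-1.6,"z":-1.2,"rx":0,"ry":0,"rz":0,"gripper":1},{"x":0,"y":-1.6,"z":-1.2,"rx":0,"ry":0,"rz":0,"gripper":1},{"x":0,"y":-1.6,"z":-1.2,"rx":0,"ry":0,"rz":0,"gripper":1}]' 12
```

```text
time: 11.83
ee_pos: [415.8, -248.8, 59.3]
orientation: [-138.4, 90.0, 168.5]
wrist_force: [1.0, -1.0, 0.4]
gripper_width: 0.164
```

```bash
python3 -m creep '[{"x":0,"y":-0.8,"z":-0.6,"rx":0,"ry":0,"rz":0,"gripper":1},{"x":0,"y":-1.6,"z":-1.2,"rx":0,"ry":0,"rz":0,"gripper":1},{"x":0,"y":-1.6,"z":-1.2,"rx":0,"ry":0,"rz":0,"gripper":1},{"x":0,"y":-1.6,"z":-1.2,"rx":0,"ry":0,"rz":0,"gripper":1}]' 12
```

```text
time: 12.17
ee_pos: [413.7, -248.6, 59.3]
orientation: [-153.3, 90.0, 153.7]
wrist_force: [1.6, -1.5, 0.5]
gripper_width: 0.166
```

```bash
python3 -m creep '[{"x":0,"y":-0.8,"z":-0.6,"rx":0,"ry":0,"rz":0,"gripper":1},{"x":0,"y":-0.8,"z":-0.6,"rx":0,"ry":0,"rz":0,"gripper":1},{"x":0,"y":-0.8,"z":-0.6,"rx":0,"ry":0,"rz":0,"gripper":1}]' 12
```

```text
time: 12.42
ee_pos: [412.8, -248.6, 59.3]
orientation: [-175.0, 90.0, 132.0]
wrist_force: [1.4, -0.5, 0.2]
gripper_width: 0.166
```

```bash
python3 -m creep '[{"x":0,"y":-0.8,"z":-0.6,"rx":0,"ry":0,"rz":0,"gripper":1},{"x":0,"y":-0.8,"z":-0.6,"rx":0,"ry":0,"rz":0,"gripper":1},{"x":0,"y":-0.8,"z":-0.6,"rx":0,"ry":0,"rz":0,"gripper":1}]' 12
```

```text
time: 12.67
ee_pos: [412.6, -248.6, 59.4]
orientation: [59.8, 89.9, 6.8]
wrist_force: [3.1, 0.7, -2.9]
gripper_width: 0.166
```

```bash
python3 -m creep '[{"x":0,"y":-0.8,"z":-0.6,"rx":0,"ry":0,"rz":0,"gripper":1},{"x":0,"y":-0.8,"z":-0.6,"rx":0,"ry":0,"rz":0,"gripper":1},{"x":0,"y":-0.8,"z":-0.6,"rx":0,"ry":0,"rz":0,"gripper":1}]' 12
```

```text
time: 12.92
ee_pos: [412.5, -248.6, 59.4]
orientation: [54.1, 89.8, 1.1]
wrist_force: [7.3, 0.4, -5.4]
gripper_width: 0.169
```

```bash
python3 - <<'E'
from h import *
from rig import bot
p,d=bot.read_camera('side'); cv2.imwrite('pics/s6.png',cv2.resize(p[130:250,280:440,::-1],(800,600),interpolation=cv2.INTER_CUBIC))
E
```

```text
(no output)
```

View pics/s6.png

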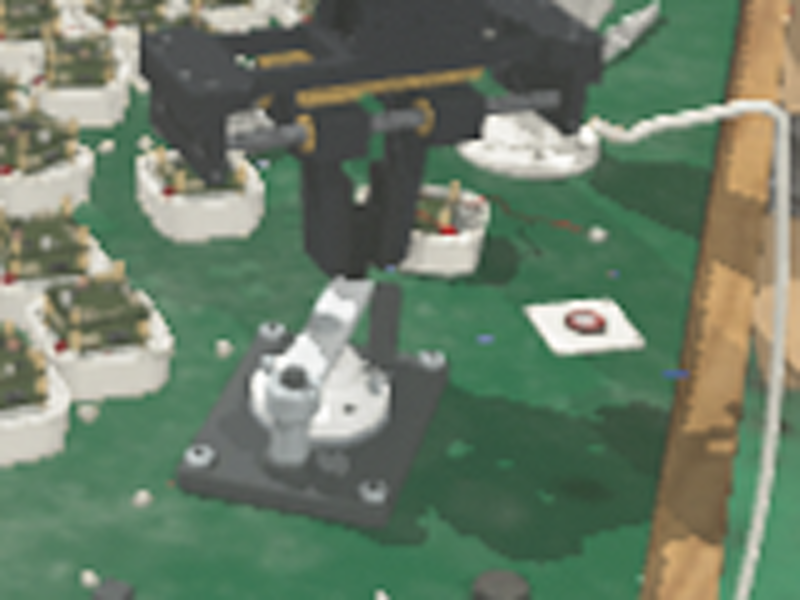

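The knob stopped dead at x=412.5 with the force rising to 7 N, and the side view shows the bar over the foot against the post. Release and rise.

```bash
python3 -m creep '[{"x":0,"y":0,"z":0,"rx":0,"ry":0,"rz":0,"gripper":0.5},{"x":0,"y":0,"z":0,"rx":0,"ry":0,"rz":0,"gripper":0.5},{"x":0,"y":0,"z":0,"rx":0,"ry":0,"rz":0,"gripper":0.5},{"x":0,"y":0,"z":0,"rx":0,"ry":0,"rz":0,"gripper":0.5},{"x":0,"y":0,"z":0,"rx":0,"ry":0,"rz":0,"gripper":0.5}]'
python3 -m creep '[{"x":-5,"y":0,"z":0,"rx":0,"ry":0,"rz":0,"gripper":0.5},{"x":-17,"y":0,"z":0,"rx":0,"ry":0,"rz":0,"gripper":0.5},{"x":-35,"y":0,"z":0,"rx":0,"ry":0,"rz":0,"gripper":0.5},{"x":-55,"y":0,"z":0,"rx":0,"ry":0,"rz":0,"gripper":0.5},{"x":-75,"y":0,"z":0,"rx":0,"ry":0,"rz":0,"gripper":0.5},{"x":-95,"y":0,"z":0,"rx":0,"ry":0,"rz":0,"gripper":0.5},{"x":-115,"y":0,"z":0,"rx":0,"ry":0,"rz":0,"gripper":0.5},{"x":-135,"y":0,"z":0,"rx":0,"ry":0,"rz":0,"gripper":0.5},{"x":-152,"y":0,"z":0,"rx":0,"ry":0,"rz":0,"gripper":0.5},{"x":-160,"y":0,"z":0,"rx":0,"ry":0,"rz":0,"gripper":0.5},{"x":-160,"y":0,"z":0,"rx":0,"ry":0,"rz":0,"gripper":0.5}]'
python3 - <<'E'
from h import *
from rig import bot
c=bot.camera_params('wrist'); p,d=bot.read_camera('wrist'); cv2.imwrite('pics/w7.png',p[:,:,::-1]); np.savez('w7.npz',p=p,d=d,**c)
p,d=bot.read_camera('side'); cv2.imwrite('pics/s7.png',cv2.resize(p[130:280,240:440,::-1],(800,600),interpolation=cv2.INTER_CUBIC))
E
```

```text
time: 13.38
ee_pos: [410.2, -248.8, 59.2]
orientation: [-131.4, 89.9, 175.6]
wrist_force: [-0.3, 0.1, -0.0]
gripper_width: 0.495
time: 14.3
ee_pos: [411.7, -249.3, 221.0]
orientation: [13.2, 89.8, -39.8]
wrist_force: [-0.3, 0.1, 0.4]
gripper_width: 0.501
```

View pics/w7.png

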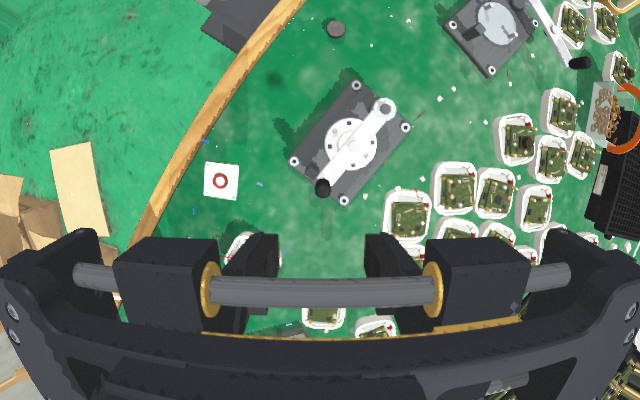

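View pics/s7.png

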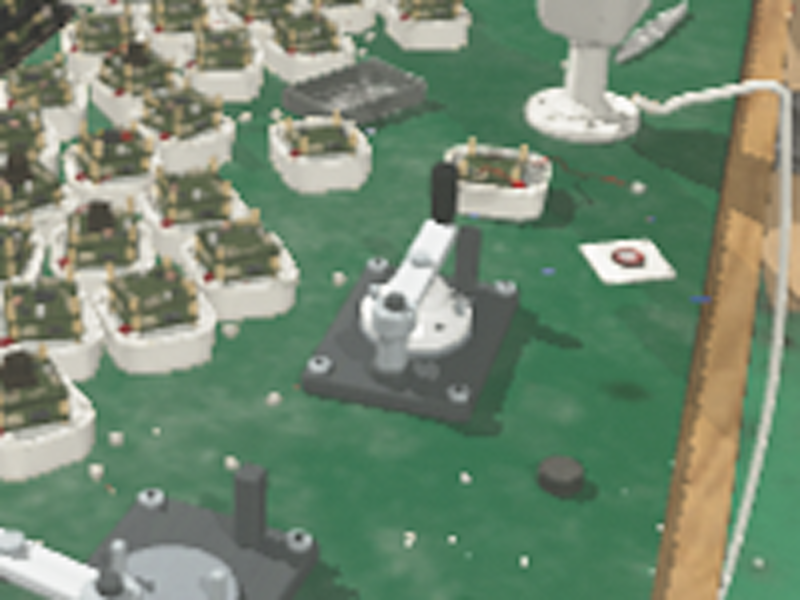

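The bar lies across the foot's middle (wrist view 350,143) from hinge (385,106) to knob (323,187) against the post. The empty fixture's arm is still open at upper right. One quick check of the angle, then hand in.

```bash
python3 - <<'E'
from h import *
from rig import bot
w=np.load('w7.npz')
h=onz(w,385,106,60,True); k=onz(w,322.5,189,88,True); print(h.round(1),k.round(1), np.degrees(np.arctan2(*(k-h)[[1,0]])))
print(bot.close_job())
E
```

```text
[ 414.2 -148.9   60. ] [ 411.7 -248.6   88. ] -91.4451732122178
the job is handed in; nothing more can be done
None
```

The foot is pressed home, its clamp arm is closed over it, and the empty fixture's arm is still open. The job was handed in after about 14.4 s of robot time.

- **Pressing:** I pressed the foot with the closed fingers. It gave way at 3–5 N and stopped dead with its top at 40.1 mm, while the force rose to 10, 17, then 19 N.
- **Clamping:** I then pinched the knob (14.8 mm between the jaws) and swung the arm round. It stopped at x = 412.5 mm, with the force rising to about 7 N and no further movement.
- **Last checks:** After I let go and rose clear, the wrist camera put the arm at -91.4°, against about -91.8° expected for closed; that gap is within the camera calibration. In the pictures, the arm lies across the middle of the foot by the stop post.
- **Failures and disagreements:** The first move call was refused because its rows left out two turn values; nothing moved. The side and top cameras differed by about 3 mm on the foot and knob, so I used values between them and the wrist view.

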